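# Tuck the tea caddy's flap shut

### The arm

A 7-joint arm with a two-finger parallel gripper is mounted at the origin on a cart in front of the work surface, level with it; the furniture and walls round the work are solid. World frame = base frame: x ahead of the robot, y to its left, z up, the work surface at z = 0. Lengths are in m, angles in rad, forces in N, time in s.
With the tool pointing down it reaches from about 0.425 to 0.875 m from the base axis. Payload 4.7 kg.
Tool frame: the origin (TCP) lies at the very end of the fingers, on their centre line; the grasp point (between the pads) lies manip.hold_point_z behind it (manip.hold_point_z is the distance from the TCP to the grasp point, in m); z points along the fingers, y is the line along which they close (so a half turn about z gives the same grasp; the last joint's range is limited). The gripper opens to 87 mm and grips with 3 to 60 N. Pads are 19 mm wide; open, the fingers measure 117 mm over their backs; the gripper's body (75 mm by 190 mm) begins 51 mm behind the grasp point.
Start: joints at [1.118, 0.321, -0.07, 1.45, 0.023, 1.371, -0.057], TCP at [0.293, -0.58, 0.223] pointing down, gripper open.
Joint ranges: [-2.86, 2.86], [-0.3, 2.09], [-1.38, 1.24], [0.06, 2.45], [-1.56, 4.7], [0.09, 2.05], [-2.69, 2.69]. Speed limits (rad/s): [2.57, 2.57, 3.14, 3.14, 3.14, 3.14, 3.14].

### API

Orientations are given as a rotation vector (axis times angle).
In Python, from plant import manip gives the robot as it stands.
- The arm moves only by the tool move_arm, never from a script. Its arguments are lists of equal length, an entry for each row: "delta_pos": the shift along the tool's x, y, z in units of 40 mm (1.0 is 40 mm), a list of three; "delta_rot": the turn, a rotation vector about the tool's x, y, z in rad, a list of three; "grip": the opening, from 0 (shut) to 1 (fully open). In form: {"delta_pos": [[dx, dy, dz], ...], "delta_rot": [[wx, wy, wz], ...], "grip": [grip, ...]}. A call has 1 to 5 rows; each row shifts and turns the commanded pose from where the row before left it, along the tool's axes as they then stand; what a row does not reach is not made up. A row lasts 1/10 s, in which the tool goes at most 50 mm and 8.59 degrees, less where a joint would pass 70% of its speed; a pose out of reach is approached as far as the arm can. A call is refused whole if a number of a shift passes 1 or a number of a turn 0.15, either way. A call with a gripper value outside its range is refused whole. The fingers move at their own pace and stop on an object; "squeeze" is the grip in N (left out, the last holds). Time passes only in rows, so rows that do not move let the fingers close. It gives the time, the measured TCP pose, the force, the opening and the grip force at its end, in the units of the state.
- manip.read_state(): the state, without advancing time (a new reading comes with each control period).
- manip.read_camera(name): name is "side" or "top" or "wrist"; returns (picture, depth): 480x640x3 uint8, red, green, blue; 480x640 float32, m along the optical axis (not along the pixel's ray), 0 where there is no reading.
- manip.calibration(name): a dict with "camera_matrix" (3x3 intrinsics, pixels), "origin" and "attitude" of the camera in the world. Camera axes: x right, y down, z forward; pixel columns grow to the right and rows downward; lengths in m; the calibration is good to about 2 mm. A picture is of the moment at which its call begins: read the wrist's pose just before it. calibration takes no time and is no camera call; for the wrist camera it gives the pose at the moment of the call.
- manip.job_done(): hands the job in; it is judged then, once.
The state is a dict: "clock": time; "joint_positions": joint angles; "dq": joint speeds; "joint_torque": joint torques, N m; "position": TCP position; "eef_rot": TCP orientation; "wrist_force": force on the tool from outside, world axes, zero at the start; "wrist_torque": the same for the moment, N m; "grip_width": finger opening in m; "gripper_force": force on a finger pad.
Only numpy, scipy, OpenCV 4.12 (cv2) and the standard library are available. Lean on these libraries where they do the work, as an engineer would, in place of code of your own. Each camera call takes 0.05 s, during which the arm holds its last target. There are 200 camera calls.

### The job

The low white tea caddy stands open. Without grasping anything, push its springy green flap over with the fingertips until it lies flat, and then push it along (its pale raised step gives a hold for this) until its free edge is tucked beneath the steel lip and the flap is fully home and stays shut by itself. Be gentle, keep the fingers off the flap's paper-lined inner side, do not lift, tip or shove the caddy, and leave the things standing around it alone.

Things in the scene. Friction and masses are not known exactly. Their poses are not given: they have to be found in the camera images.
- caddy: Low white box of tea sachets, loose on rubber feet, about 1.7 kg, walls 48 mm high from x = -70 to +78 mm, y = -75 to +75 mm. Origin on the worktop. Its x axis runs from the flap's hinge to the steel lip and points away from the robot, turned up to 1.2 rad either way; z up. Ears beside the hinge (x -70 to -30 mm, at y = +-72 mm) rise to 61 mm.
- flap (a joint): Angle of the green flap (rad): 0 = flat over the box, 1.57 = upright, 1.7 = limit. A spring (0.12 N m/rad, rest at 1.25) with 0.03 N m friction lifts it when let go, unless its edge is beneath the lip (it may rise 0.05 there). A rigid plate 132 mm wide, reaching 108 mm from the axle; flat, its outer face is 54 mm above the worktop. Slid home while not flat, it rides on the lip (over 0.1).
- flap_slide (a joint): How far the flap's axle has slid in its slots along the caddy's x (m): 0 = drawn back, 0.022 = end stop, fully home. Starts at 0 to 0.003, has about 4 N of friction, stays where left. With the flap flat its free edge is at caddy x = 46 mm + slide; it begins to pass beneath the lip at about 0.007 to 0.010 and is 12 mm deep at 0.022.
- flap_axle (a point): Middle of the flap's axle; in the caddy frame x = -62 mm + slide, y = 0, z = 52 mm.
- flap_step (a point): Foot of the raised step on the flap's outer face, mid-width, on its upright face that looks to the hinge: 72 mm from the axle, 2 mm above the axle's plane. The step is pale green, 92 mm wide and 8 mm high (top 62 mm above the worktop when flat), a ramp on its other side; push on the upright face to slide the flap to the lip. Axes: x along the flap from the axle, z out of its outer face.
- flap_edge (a point): Middle of the flap's free edge, 108 mm from the axle.
- lip (a point): Middle of the lip's inner lower edge: caddy x = 56 mm, y = 0, z = 58.5 mm. The lip is a steel shelf 146 mm wide that overhangs inwards from the wall at caddy x = 78 mm; underside 58.5 mm, top 62.5 mm above the worktop; its inner edge slants up to 66 mm as a lead-in. The flat flap passes 4.5 mm below it.
- flap_lining: Paper-coloured lining, 97 x 126 mm, on the flap's inner face (the face that looks into the box); not to be touched. Origin on the axle's middle, x along the flap.
- mug: Cream tea mug, 83 x 117 x 94 mm, to the right of the caddy, handle to the right. Origin: centre of its underside. Leave alone.
- spice: Spice jar with a green cap, 46 mm across, 106 mm high, to the left of the caddy. Origin: centre of its underside. Leave alone.
- honey: Honey jar with a grey lid, 71 mm across, 110 mm high, behind the caddy. Origin: centre of its underside. Leave alone.
- spoon: Steel teaspoon, 130 x 26 x 11 mm, lying on the left. Origin: centre of its underside. Leave alone.

How it is judged:
On the way, in this order (a step that is already met when the one before it is completed fails the run):
1. the flap is folded flat, before it is pushed beneath the lip (value of joint flap below 0.1 rad and value of joint flap_slide below 0.012 m), for 0.05 s.
2. the flat flap is pushed home beneath the lip (value of joint flap below 0.065 rad and value of joint flap_slide above 0.017 m), for 0.2 s.
At the end, for the whole second after the job is handed in: The flap lies flat (below 0.065 rad) with its axle slid home (over 17 of 22 mm), so that its edge is beneath the lip and holds by itself; the caddy stands flat and at rest within 15 mm of where it stood, and the things around it are within 20 mm of where they stood (all of step 2 and value of joint flap above -0.03 rad and angle between caddy's own z axis and vertical below 0.05 rad and distance of caddy from where it was at the start of the episode below 0.015 m and height (world z) of caddy below 0.006 m and linear speed of caddy below 0.01 m/s and distance of each of mug, spice, honey, spoon from where it was at the start of the episode below 0.02 m); the robot touches nothing.
It fails at once if the caddy is lifted or tipped (height (world z) of caddy above 0.012 m or angle between caddy's own z axis and vertical above 0.15 rad).
It fails at once if the caddy is shoved more than 15 mm (distance of caddy from where it was at the start of the episode above 0.015 m).
It fails at once if the fingers take hold of the flap's lined inner side (contact force between the fingers and flap_lining above 1 N).
It fails at once if the caddy or its flap is pressed with more than 40 N (contact force between any of the fingers, the arm and caddy above 40 N).
It fails at once if a thing beside the caddy is displaced by more than 20 mm (distance of any of mug, spice, honey, spoon from where it was at the start of the episode above 0.02 m).
It also fails if it takes over 32 s, if anything falls off the work surface, if the arm or the gripper's body presses on something with over 40 N, if the wrist force passes 120 N, or if a joint passes its speed limit or range.

## Working session

There is one attempt and no reset: what is moved stays moved. The work goes in short steps, Python scripts to look and compute and a tool call to move; the robot and the scene stay as the last step left them, time stands still between calls to the robot, and variables do not carry over. Pictures are saved under pics/ and viewed, at most 10 in all, crops included, and the job is handed in when it is done.

Besides the shell and the picture viewer there is one more tool, called as a command line: name --argument value ..., lists and objects as JSON in quotes. move_arm: Moves the arm, as the interface text tells. Its arguments: {"type":"object","properties":{"delta_pos":{"type":"array"},"delta_rot":{"type":"array"},"grip":{"type":"array"},"squeeze":{"type":"number"}},"required":["delta_pos","delta_rot","grip"]}

```bash
mkdir -p pics; cat > h.py <<'E'
from plant import manip
import numpy as np, cv2
from scipy.spatial.transform import Rotation as R
def cal(n):
    c=manip.calibration(n); A=np.array(c["attitude"],float)
    if A.shape!=(3,3): A=R.from_rotvec(A).as_matrix() if A.size==3 else R.from_quat(A).as_matrix()
    return np.array(c["camera_matrix"]),np.array(c["origin"]),A
def cloud(n,d):
    K,o,A=cal(n); v,u=np.mgrid[:480,:640]
    p=np.stack([(u-K[0,2])/K[0,0]*d,(v-K[1,2])/K[1,1]*d,d],-1)
    return p@A.T+o
E
python3 - <<'E'
from h import *
print(manip.calibration("top"),manip.read_state(),manip.hold_point_z)
ims=[]
for n in("top","side"):
    p,d=manip.read_camera(n); np.savez(n+"0.npz",p=p,d=d); cv2.imwrite(f"pics/{n}0.png",p[...,::-1])
    print(n,cal(n),(d>0).mean())
E
```

```text
{'camera_matrix': array([[610.08604574,   0.        , 325.82888031],
       [  0.        , 610.08604574, 236.84805801],
       [  0.        ,   0.        ,   1.        ]]), 'origin': array([0.1223265 , 0.02673985, 1.27055836]), 'attitude': array([-1.5881373 ,  2.41732418, -0.48446488])} {'clock': 0.0, 'joint_positions': array([ 1.11813101,  0.32182552, -0.07008218,  1.45165214,  0.0226695 ,
        1.3707788 , -0.05689917]), 'dq': array([-4.97916585e-04, -1.82021545e-03,  6.39672032e-04,  1.06852112e-03,
        7.94505993e-04, -1.68462243e-04,  8.10362573e-06]), 'joint_torque': array([-2.16248504e-04, -4.91286707e+01, -4.03952440e-01, -3.12526631e+01,
       -6.39117393e-02,  4.34871786e-02,  1.87100641e-04]), 'position': array([ 0.29219082, -0.58002418,  0.22147134]), 'eef_rot': array([-3.05467421e+00, -7.26208100e-01,  9.31223090e-04]), 'wrist_force': array([-0.56883637,  0.21076238, -0.38436543]), 'wrist_torque': array([0.03677724, 0.01426949, 0.0019423 ]), 'gripper_force': 0.0, 'grip_width': 0.08706269823199768} 0.0187
top (array([[610.08604574,   0.        , 325.82888031],
       [  0.        , 610.08604574, 236.84805801],
       [  0.        ,   0.        ,   1.        ]]), array([0.1223265 , 0.02673985, 1.27055836]), array([[-0.39809658, -0.84878627,  0.34796692],
       [-0.91732398,  0.36586207, -0.15704032],
       [ 0.00598577, -0.38171561, -0.92426044]])) 0.9959505208333334
side (array([[606.96818936,   0.        , 328.22411399],
       [  0.        , 606.96818936, 245.75099464],
       [  0.        ,   0.        ,   1.        ]]), array([0.1225771 , 0.8733415 , 0.78728359]), array([[-0.9171309 , -0.19168451,  0.3494681 ],
       [-0.39823087,  0.47767527, -0.78309547],
       [-0.016825  , -0.85737004, -0.51442545]])) 0.9959375
```

View pics/top0.png

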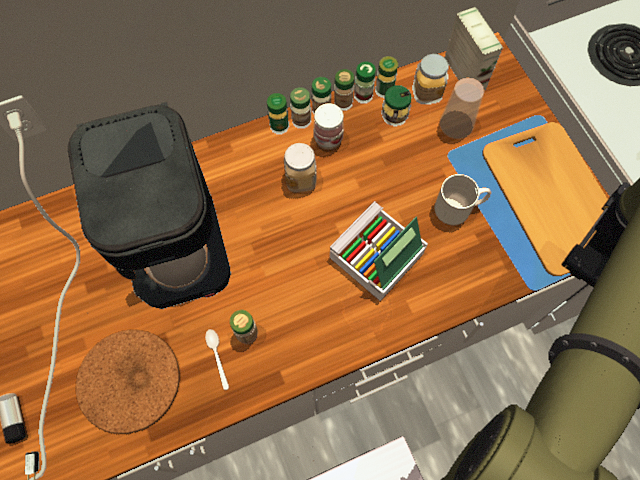

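View pics/side0.png

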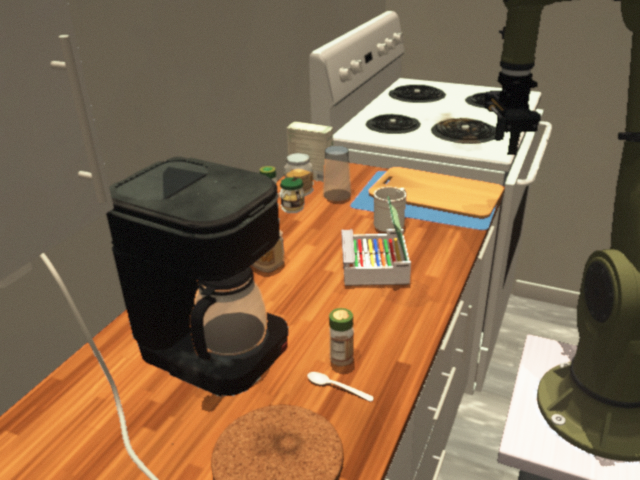

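Top view: the open caddy is at about (378,250), with the lip at its upper left (355,228) and the raised flap at about (398,255). The mug is at (457,200), the honey jar at (299,168), the spice jar at (242,325) and the spoon at (217,355). The side view shows the same layout.

```bash
cat > loc.py <<'E'
from h import *
def locate(p,d,name="top"):
    X=cloud(name,d); hsv=cv2.cvtColor(p,cv2.COLOR_RGB2HSV)
    v,u=np.mgrid[:480,:640]; roi=(u>315)&(u<440)&(v>190)&(v<310)
    green=roi&(hsv[...,0]>40)&(hsv[...,0]<90)&(hsv[...,1]>60)
    return X,hsv,roi,green
if __name__=="__main__":
    z=np.load("top0.npz");p,d=z["p"],z["d"]
    X,hsv,roi,green=locate(p,d)
    v,u=np.mgrid[:480,:640]
    b=roi&(X[...,2]<0.005);print("table z",np.median(X[b][:,2]))
    for lo,hi in((.040,.052),(.052,.070)):
        m=roi&(hsv[...,1]<70)&(hsv[...,2]>110)&(X[...,2]>lo)&(X[...,2]<hi)
        n,l,s,c=cv2.connectedComponentsWithStats(m.astype(np.uint8))
        P=X[m][:,:2].astype(np.float32);print(lo,m.sum(),cv2.minAreaRect(P*1000))
        for i in range(1,n):
            if s[i,4]>15: print(s[i],X[l==i].mean(0),cv2.minAreaRect((X[l==i][:,:2]*1000).astype(np.float32)))
    m=roi&(X[...,2]>0.02)&(X[...,2]<0.06)
    print("all",cv2.minAreaRect((X[m][:,:2]*1000).astype(np.float32)))
    g=green&(X[...,2]>0.07)&(u>370)
    Q=X[g];print("flap",len(Q),Q.mean(0),Q.min(0),Q.max(0)); U,S,V=np.linalg.svd(Q-Q.mean(0),full_matrices=False);print(S,V)
    c=cv2.resize(p[180:320,310:450],(800,800)[:2],interpolation=cv2.INTER_CUBIC)[:,:]
    cv2.imwrite("pics/crop1.png",cv2.resize(p[180:320,310:450],(600,600),interpolation=cv2.INTER_CUBIC)[...,::-1])
E
python3 loc.py
```

```text
table z -0.0003231814717382653
0.04 492 ((533.2182006835938, -317.17156982421875), (145.40072631835938, 245.38430786132812), 24.073822021484375)
[380 210  24  19  73] [ 0.5655089  -0.33052276  0.0469907 ] ((564.8392944335938, -330.9017333984375), (64.6121597290039, 6.495873928070068), 24.274173736572266)
[372 222  19  20  56] [ 0.54816502 -0.29654096  0.04269804] ((548.1076049804688, -297.2839050292969), (6.510214328765869, 57.7763557434082), 25.22554588317871)
[330 244  40  39 192] [ 0.50767317 -0.21083063  0.04548849] ((513.1926879882812, -204.14988708496094), (83.24658203125, 87.96661376953125), 62.033226013183594)
[381 245  46  50 153] [ 0.45040706 -0.30427178  0.04693878] ((450.5850524902344, -303.2569274902344), (6.348448753356934, 149.44947814941406), 23.863643646240234)
0.052 793 ((516.7271728515625, -273.4505920410156), (149.3099365234375, 151.40994262695312), 24.171430587768555)
[330 201  53  53 711] [ 0.57211123 -0.24693968  0.06291002] ((573.1181030273438, -248.77536010742188), (26.323549270629883, 148.55075073242188), 23.706512451171875)
[421 239   6   7  22] [ 0.48487433 -0.36576293  0.05953306] ((485.371337890625, -366.3721008300781), (8.462153434753418, 14.444785118103027), 78.5451431274414)
[368 280  15  13  53] [ 0.4359967  -0.22976074  0.05960466] ((437.801025390625, -231.83230590820312), (39.205955505371094, 10.470833778381348), 25.309236526489258)
all ((539.3556518554688, -324.20758056640625), (151.4695587158203, 264.74127197265625), 23.93212127685547)
flap 1278 [ 0.46925115 -0.28875865  0.12498154] [ 0.1223265  -0.35787282  0.07001398] [0.51139126 0.02673985 1.27055836]
[3.64106226 1.2914764  0.41867193] [[-0.26511075  0.29099924  0.91925825]
 [ 0.40509919 -0.83153473  0.38005873]
 [-0.87499196 -0.47314843 -0.10256524]]
```

View pics/crop1.png

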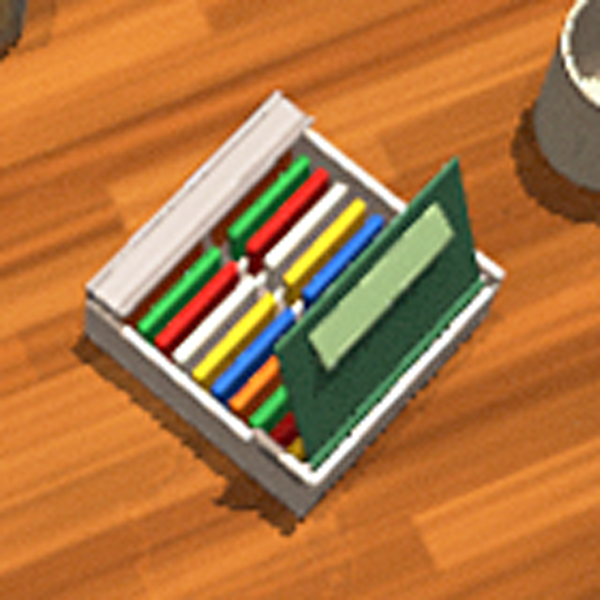

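```bash
cat >> h.py <<'E'
yaw=0.415; O=np.array([.513,-.2751,0]); C=R.from_euler("z",yaw).as_matrix()
def incad(P): return (P-O)@C
def tip(r,th,s=0.,half=.0095):   # TCP in the caddy frame with the leading bottom edge at r on the outer face
    return np.array([-.062+s+r*np.cos(th)-.002*np.sin(th)-half,0,.052+r*np.sin(th)+.002*np.cos(th)])
def go(t,th=None):
    s=manip.read_state(); T=R.from_rotvec(s["eef_rot"])
    d=T.inv().apply(O+C@np.array(t)-s["position"])/.04
    W=R.from_matrix(C@np.diag([1,-1,-1])); rv=(T.inv()*W).as_rotvec()
    print("d",d.round(2),"rot",rv.round(3),"cad",(incad(s["position"])*1000).round(1))
E
python3 - <<'E'
from h import *
from loc import locate
z=np.load("top0.npz");p,d=z["p"],z["d"]
X,hsv,roi,green=locate(p,d)
Q=incad(X); m=green&(d>0)&(Q[...,2]>.065)&(Q[...,2]<.2)&(Q[...,0]<0.03)&(abs(Q[...,1])<.075)
q=Q[m]; print(len(q),q.min(0),q.max(0))
f=q[hsv[m][:,2]<110]; print(len(f)); a=np.polyfit(f[:,2],f[:,0],1);print("x(z)",a,"x at .052",np.polyval(a,.052),"theta",np.arctan2(1,a[0]))
lip=roi&(Q[...,2]>.055)&(Q[...,2]<.07)&(Q[...,0]>.04);l=Q[lip];print("lip",l.min(0),l.max(0))
for n,(u,v) in dict(mug=(457,200),honey=(299,160),spice=(242,322),spoon=(217,355)).items(): print(n,X[v,u],Q[v,u])
s=manip.read_state(); print(tip(.066,1.25))
go([-.095,0,.2])
E
```

```text
1329 [-0.06224915 -0.06667968  0.06504684] [-0.02838194  0.06599243  0.1592837 ]
853
x(z) [ 0.33135881 -0.08204542] x at .052 -0.06481476302328566 theta 1.250823895314959
lip [ 0.05238645 -0.07441964  0.05569516] [0.07974472 0.07411507 0.06998195]
mug [ 0.56301997 -0.50209069  0.00608698] [-0.04574627 -0.22789043  0.00608698]
honey [ 0.747595   -0.18872801  0.11047284] [ 0.24950603 -0.01554592  0.11047284]
spice [0.46023441 0.0506019  0.1073048 ] [0.08303308 0.31932968 0.1073048 ]
spoon [0.44402677 0.12460033 0.00795479] [0.09803661 0.39358161 0.00795479]
[-0.05258669  0.          0.11526363]
d [ 5.99 -4.45  0.55] rot [-0.002  0.     0.052] cad [-325.  -190.   221.5]
```

move_arm --delta_pos '[[0.75,-0.55,0],[0.75,-0.55,0],[0.75,-0.55,0],[0.75,-0.55,0],[0.75,-0.55,0]]' --delta_rot '[[0,0,0.05],[0,0,0],[0,0,0],[0,0,0],[0,0,0]]' --grip '[0,0,0,0,0]'

```text
clock: 0.6
position: [0.3838, -0.4167, 0.2221]
eef_rot: [-3.073, -0.65, 0.001]
wrist_force: [1.2, 0.1, 0.1]
grip_width: 0.0548
gripper_force: 0.0
```

move_arm --delta_pos '[[0.75,-0.55,0],[0.75,-0.55,0],[0.7,-0.5,0.5],[0,0,0],[0,0,0]]' --delta_rot '[[0,0,0],[0,0,0],[0,0,0],[0,0,0],[0,0,0]]' --grip '[0,0,0,0,0]'

```text
clock: 1.1
position: [0.4379, -0.3232, 0.2018]
eef_rot: [-3.072, -0.653, 0.002]
wrist_force: [-1.3, -1.0, -0.1]
grip_width: 0.0146
gripper_force: 0.0
```

```bash
python3 - <<'E'
from h import *
go([-.085,0,.115])
for th in (1.25,1.1,.95,.8,.65,.5,.35,.2,.1,0): print(th,(tip(.064,th)*1000).round(1))
E
```

```text
d [ 0.08 -0.34  2.17] rot [-0.001  0.001  0.004] cad [-88.1 -13.7 201.8]
1.25 [-53.2   0.  113.4]
1.1 [-44.3   0.  109.9]
0.95 [-35.9   0.  105.2]
0.8 [-28.3   0.   99.3]
0.65 [-21.8   0.   92.3]
0.5 [-16.3   0.   84.4]
0.35 [-12.1   0.   75.8]
0.2 [-9.2  0.  66.7]
0.1 [-8.   0.  60.4]
0 [-7.5  0.  54. ]
```

move_arm --delta_pos '[[0,-0.34,0.7],[0,0,0.75],[0,0,0.75],[0,0,0],[0,0,0]]' --delta_rot '[[0,0,0],[0,0,0],[0,0,0],[0,0,0],[0,0,0]]' --grip '[0,0,0,0,0]'

```text
clock: 1.6
position: [0.432, -0.3129, 0.115]
eef_rot: [-3.074, -0.647, 0.001]
wrist_force: [0.4, 0.3, 1.7]
grip_width: 0.0006
gripper_force: 0.0
```

```bash
python3 - <<'E'
from h import *
go(tip(.064,1.25)); p,d=manip.read_camera("wrist")
p2,_=manip.read_camera("side"); cv2.imwrite("pics/w1.png",np.hstack([p[::1,::1][::2,::2],cv2.resize(p2[160:310,300:500],(320,240))])[...,::-1])
print(manip.read_state()["grip_width"])
E
```

```text
d [ 0.9  -0.05  0.04] rot [-0.  0. -0.] cad [-89.4  -2.  115. ]
0.00026374772622066476
```

View pics/w1.png

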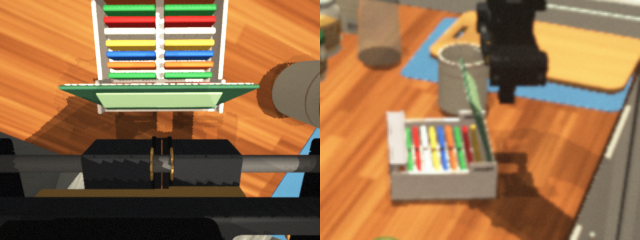

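The left half (wrist view) shows the closed fingertips at about (160,160), square to the flap (60–260, 95) and behind its outer face. The right half (side view) shows clear space between fingers and flap. I start the push.

move_arm --delta_pos '[[0.25,-0.05,0],[0.2,0,0.05],[0.2,0,0],[0.15,0,0],[0.1,0,0]]' --delta_rot '[[0,0,0],[0,0,0],[0,0,0],[0,0,0],[0,0,0]]' --grip '[0,0,0,0,0]'

```text
clock: 2.2
position: [0.4652, -0.2948, 0.1125]
eef_rot: [-3.073, -0.651, 0.001]
wrist_force: [-0.4, 0.3, -1.1]
grip_width: 0.0006
gripper_force: 0.4
```

move_arm --delta_pos '[[0.11,0,0.05],[0.11,0,0.05],[0.1,0,0.05],[0.1,0,0.07],[0,0,0]]' --delta_rot '[[0,0,0],[0,0,0],[0,0,0],[0,0,0],[0,0,0]]' --grip '[0,0,0,0,0]'

```text
clock: 2.7
position: [0.4803, -0.2881, 0.1032]
eef_rot: [-3.073, -0.651, 0.0]
wrist_force: [0.3, -0.8, -0.2]
grip_width: 0.0008
gripper_force: 0.0
```

```bash
cat > flap.py <<'E'
from h import *
import sys
def flap():
    p,d=manip.read_camera("top"); X=cloud("top",d); Q=incad(X); hsv=cv2.cvtColor(p,cv2.COLOR_RGB2HSV)
    m=(d>0)&(hsv[...,0]>40)&(hsv[...,0]<95)&(hsv[...,1]>60)&(Q[...,2]>.049)&(Q[...,2]<.2)&(Q[...,0]<.08)&(Q[...,0]>-.07)&(abs(Q[...,1])<.068)&(abs(Q[...,1])>.049)
    q=Q[m]; c,s,V=np.linalg.svd(q[:,[0,2]]-q[:,[0,2]].mean(0),full_matrices=False); v=V[0]*np.sign(V[0][1]) if abs(V[0][1])>.1 else V[0]*np.sign(V[0][0])
    print("n",len(q),"theta",np.arctan2(v[1],v[0]).round(3),"max",q.max(0).round(4),"min",q.min(0).round(4))
    w=(hsv[...,1]<70)&(hsv[...,2]>110)&(Q[...,2]>.055)&(Q[...,2]<.07)&(Q[...,0]>.04)&(Q[...,0]<.1)&(abs(Q[...,1])<.08);print("lip mean",Q[w].mean(0).round(4),w.sum())
    return p
E
python3 - <<'E'
from flap import *
go(tip(.064,.8)); print(manip.read_state()["wrist_force"]); flap()
E
```

```text
d [0.17 0.03 0.1 ] rot [-0.001  0.     0.002] cad [-35.1   1.3 103.2]
[ 0.25205083 -0.7527721  -0.17883671]
n 99 theta 1.403 max [-0.0267  0.0663  0.1893] min [-0.0668  0.0492  0.051 ]
lip mean [0.0655 0.0015 0.0626] 717
```

```bash
python3 - <<'E'
from h import *
a,_=manip.read_camera("top");b,_=manip.read_camera("side")
cv2.imwrite("pics/c2.png",np.hstack([cv2.resize(a[180:320,310:450],(400,400)),cv2.resize(b[160:300,320:460],(400,400))])[...,::-1])
E
```

```text
(no output)
```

View pics/c2.png

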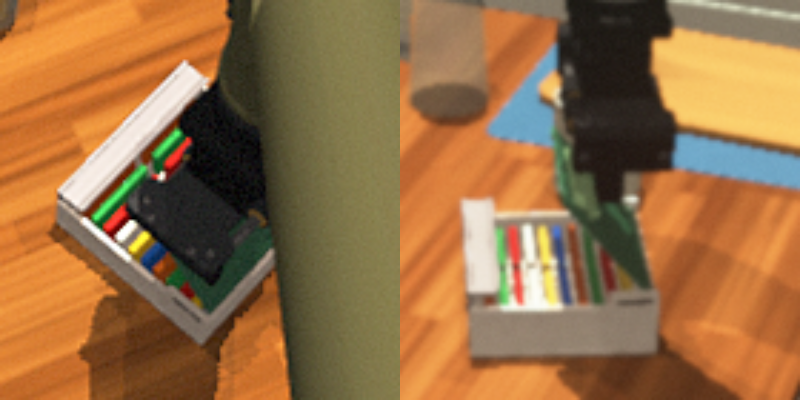

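The side view (right half) shows the fingertips at about (615,200) on the flap's outer face, with the flap leaned to roughly 0.9 rad and the caddy unmoved. I continue along the arc.

move_arm --delta_pos '[[0.17,0,0.1],[0.16,0,0.18],[0.14,0,0.2],[0.1,0,0.21],[0,0,0]]' --delta_rot '[[0,0,0],[0,0,0],[0,0,0],[0,0,0],[0,0,0]]' --grip '[0,0,0,0,0]'

```text
clock: 3.35
position: [0.5011, -0.2783, 0.0746]
eef_rot: [-3.072, -0.651, 0.001]
wrist_force: [0.5, -0.4, 0.8]
grip_width: 0.0008
gripper_force: 0.4
```

```bash
python3 - <<'E'
from h import *
go(tip(.064,.2)); print(manip.read_state()["wrist_force"])
a,_=manip.read_camera("wrist");b,d=manip.read_camera("side")
Q=incad(cloud("side",d)); h=cv2.cvtColor(b,cv2.COLOR_RGB2HSV)
m=(d>0)&(h[...,0]>40)&(h[...,0]<95)&(h[...,1]>60)&(Q[...,2]>.056)&(Q[...,2]<.14)&(Q[...,0]<.055)&(Q[...,0]>-.065)&(Q[...,1]<.075)&(Q[...,1]>.02)
q=Q[m];print(len(q),q.max(0),np.arctan(np.polyfit(q[:,0],q[:,2],1)[0]))
cv2.imwrite("pics/c3.png",np.hstack([cv2.resize(a,(400,300)),cv2.resize(b[160:265,320:460],(400,300))])[...,::-1])
E
```

```text
d [0.07 0.05 0.2 ] rot [-0.002  0.     0.003] cad [-12.2   1.9  74.6]
[ 0.52651629 -0.36244675  0.76988363]
460 [0.05310258 0.07328134 0.09442184] 0.3221004600519078
```

View pics/c3.png

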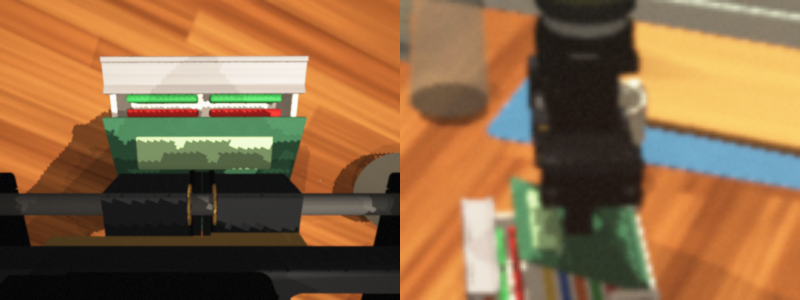

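Wrist view: the flap (105–305, 145) is tilted low, with the fingertips just on the hinge side of the pale step (205,150) and the lip ahead at (205,75). The side depth gives a flap angle of 0.32 rad, which matches the model.

move_arm --delta_pos '[[0.06,0.03,0.18],[0.03,0,0.16],[0.01,0,0.14],[0,0,0.03],[0,0,0]]' --delta_rot '[[0,0,0],[0,0,0],[0,0,0],[0,0,0],[0,0,0]]' --grip '[0,0,0,0,0]'

```text
clock: 3.95
position: [0.5054, -0.2786, 0.0556]
eef_rot: [3.073, 0.65, 0.001]
wrist_force: [1.5, 1.1, 1.3]
grip_width: 0.0006
gripper_force: 0.8
```

```bash
cat > sd.py <<'E'
from h import *
def sd():
    b,d=manip.read_camera("side")
    Q=incad(cloud("side",d)); h=cv2.cvtColor(b,cv2.COLOR_RGB2HSV)
    m=(d>0)&(h[...,0]>40)&(h[...,0]<95)&(h[...,1]>60)&(Q[...,2]>.049)&(Q[...,2]<.14)&(Q[...,0]<.06)&(Q[...,0]>-.06)&(Q[...,1]<.066)&(Q[...,1]>.048)
    q=Q[m];print(len(q),q.max(0),"theta",np.arctan(np.polyfit(q[:,0],q[:,2],1)[0]),np.median(q[:,2]))
    s=(d>0)&(h[...,0]>35)&(h[...,0]<75)&(h[...,2]>140)&(Q[...,2]>.052)&(Q[...,2]<.08)&(abs(Q[...,1])<.05)&(Q[...,0]>-.03)&(Q[...,0]<.06)
    if s.sum(): print("step x",np.percentile(Q[s][:,0],[2,50,98]),"z",np.median(Q[s][:,2]),s.sum())
    w=(h[...,1]<70)&(h[...,2]>110)&(Q[...,2]>.055)&(Q[...,2]<.07)&(Q[...,0]>.04)&(Q[...,0]<.1)&(abs(Q[...,1])<.08);print("lip mean",Q[w].mean(0),w.sum())
E
python3 - <<'E'
from sd import *
go([.0005,0,.0535]);print(manip.read_state()["wrist_force"]); sd()
E
```

```text
d [ 0.22 -0.    0.05] rot [ 0.    -0.     0.002] cad [-8.4 -0.1 55.6]
[1.49270453 1.11941963 1.2918293 ]
176 [0.05215368 0.06594675 0.06335055] theta 0.014396243598647442 0.057343861747207736
step x [0.01676304 0.03267751 0.05382887] z 0.059357202777889806 265
lip mean [0.06594465 0.00683525 0.06480381] 376
```

move_arm --delta_pos '[[0,0,0.05],[0,0,0.03],[0,0,0]]' --delta_rot '[[0,0,0],[0,0,0],[0,0,0]]' --grip '[0,0,0]'

```text
clock: 4.3
position: [0.5054, -0.2788, 0.0538]
eef_rot: [3.073, 0.65, 0.001]
wrist_force: [-1.2, 2.0, 8.8]
grip_width: 0.0005
gripper_force: 4.1
```

```bash
python3 - <<'E'
from sd import *
go([.0225,0,.0535]);print(manip.read_state()["wrist_force"]); sd()
E
```

```text
d [ 0.77 -0.01  0.01] rot [ 0.001 -0.     0.002] cad [-8.5 -0.3 53.8]
[-1.17975254  2.01216007  8.81694343]
167 [0.04467079 0.06594353 0.0637874 ] theta -0.00792758432923545 0.05576369954135929
step x [0.01754372 0.03269881 0.05393217] z 0.05704434863125246 262
lip mean [0.06619157 0.00751668 0.06485708] 373
```

move_arm --delta_pos '[[0.1,0,0],[0.1,0,0],[0.1,0,0],[0.1,0,0],[0.1,0,0]]' --delta_rot '[[0,0,0],[0,0,0],[0,0,0],[0,0,0],[0,0,0]]' --grip '[0,0,0,0,0]'

```text
clock: 4.85
position: [0.5217, -0.2716, 0.0535]
eef_rot: [3.074, 0.648, -0.005]
wrist_force: [-5.7, -0.1, 10.2]
grip_width: 0.0003
gripper_force: 5.2
```

```bash
python3 - <<'E'
from sd import *
go([.0225,0,.0535]);print(C.T@manip.read_state()["wrist_force"]); sd()
E
```

```text
d [ 0.33 -0.01 -0.  ] rot [-0.     0.003  0.001] cad [ 9.4 -0.3 53.5]
[-5.27456377  2.24607026 10.24682692]
164 [0.05423615 0.06580891 0.0641458 ] theta -0.01461456253441964 0.0559202811888479
step x [0.03305672 0.04526521 0.05325207] z 0.05846850677215032 149
lip mean [0.0641316  0.00675424 0.06410697] 417
```

move_arm --delta_pos '[[0.1,0,0],[0.1,0,0],[0.08,0,0],[0.05,0,0],[0,0,0]]' --delta_rot '[[0,0,0],[0,0,0],[0,0,0],[0,0,0],[0,0,0]]' --grip '[0,0,0,0,0]'

```text
clock: 5.4
position: [0.5328, -0.2681, 0.0533]
eef_rot: [3.072, 0.647, -0.008]
wrist_force: [-4.8, -1.7, 10.2]
grip_width: 0.0
gripper_force: 6.1
```

```bash
python3 - <<'E'
from sd import *
go([.0225,0,.0535]);print(C.T@manip.read_state()["wrist_force"]); sd()
b,_=manip.read_camera("side");w,_=manip.read_camera("wrist")
cv2.imwrite("pics/c4.png",np.hstack([cv2.resize(w,(400,300)),cv2.resize(b[200:305,320:460],(400,300))])[...,::-1])
E
```

```text
d [ 0.04 -0.04 -0.  ] rot [ 0.001  0.005 -0.   ] cad [20.9 -1.6 53.3]
[-5.05006532  0.35674558 10.21430972]
172 [0.05184982 0.06576777 0.06095848] theta -0.017628561434249596 0.0559311572460745
step x [-0.02992787 -0.02552878  0.04857397] z 0.05598434584647505 58
lip mean [0.06600344 0.00659699 0.0646945 ] 372
```

View pics/c4.png

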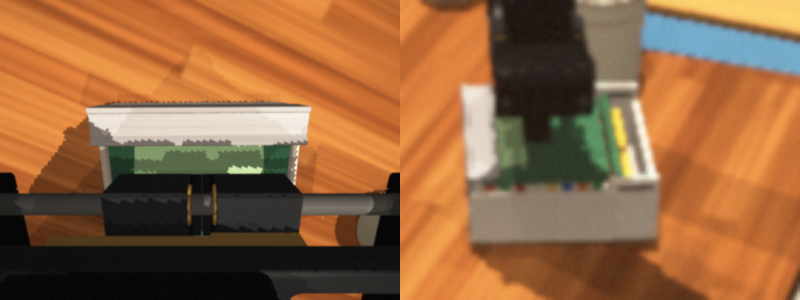

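The wrist view shows the flap edge beneath the lip (205,135), and the side view shows the flap flat. I push a little further to the end stop, watching the force.

move_arm --delta_pos '[[0.05,0,0],[0.04,0,0],[0,0,0]]' --delta_rot '[[0,0,0],[0,0,0],[0,0,0]]' --grip '[0,0,0]'

```text
clock: 5.85
position: [0.5329, -0.2682, 0.0529]
eef_rot: [3.073, 0.644, -0.017]
wrist_force: [-11.5, -3.6, 12.9]
grip_width: 0.0005
gripper_force: 8.1
```

move_arm --delta_pos '[[-0.05,0,-0.05],[-0.03,0,-0.1],[0,0,-0.3],[0,0,-0.8],[0,0,-0.8]]' --delta_rot '[[0,0,0],[0,0,0],[0,0,0],[0,0,0],[0,0,0]]' --grip '[0,0,0,0,0]'

```text
clock: 6.35
position: [0.5358, -0.2641, 0.1353]
eef_rot: [-3.072, -0.651, -0.0]
wrist_force: [0.6, 0.1, -0.6]
grip_width: 0.0005
gripper_force: 0.0
```

move_arm --delta_pos '[[0,0,-0.8],[-1,0,-0.5],[-1,0,0],[-0.5,0,0],[0,0,0]]' --delta_rot '[[0,0,0],[0,0,0],[0,0,0],[0,0,0],[0,0,0]]' --grip '[0,0,0,0,0]'

```text
clock: 6.85
position: [0.4421, -0.3076, 0.1876]
eef_rot: [3.073, 0.643, -0.0]
wrist_force: [0.3, -0.1, 0.6]
grip_width: 0.0007
gripper_force: 0.0
```

```bash
python3 - <<'E'
from sd import *
sd()
b,d=manip.read_camera("side");w,_=manip.read_camera("wrist")
z=np.load("side0.npz"); 
for B,D in((z["p"],z["d"]),(b,d)):
    Q=incad(cloud("side",D)); h=cv2.cvtColor(B,cv2.COLOR_RGB2HSV)
    m=(D>0)&(h[...,1]<70)&(h[...,2]>110)&(Q[...,2]>.061)&(Q[...,2]<.07)&(Q[...,0]>.045)&(Q[...,0]<.1)&(abs(Q[...,1])<.09)
    print(m.sum(),np.percentile(Q[m],[2,50,98],axis=0))
cv2.imwrite("pics/c5.png",np.hstack([cv2.resize(w,(400,300)),cv2.resize(b[200:305,320:460],(400,300))])[...,::-1])
E
```

```text
181 [0.05211401 0.06595765 0.06869983] theta 0.040941481278204385 0.05815395438019533
step x [-0.02857352  0.01129001  0.05128673] z 0.058632303348683745 783
lip mean [0.06149569 0.00676961 0.0645185 ] 493
361 [[ 0.05368194 -0.06716355  0.06174873]
 [ 0.06603902  0.00847288  0.06488073]
 [ 0.07818386  0.07425048  0.06857353]]
427 [[ 0.04588482 -0.06534484  0.06142378]
 [ 0.06386766  0.00948631  0.06479682]
 [ 0.07815328  0.07332816  0.06827349]]
```

View pics/c5.png

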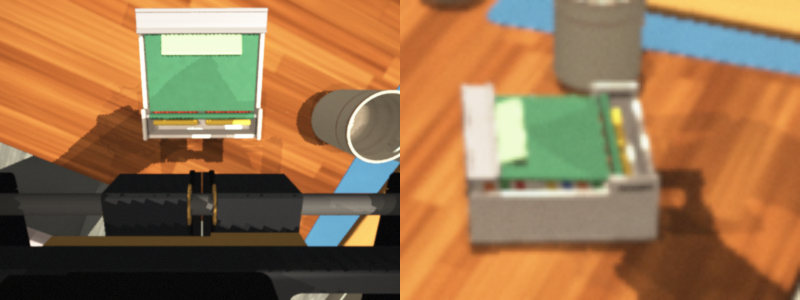

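```bash
python3 - <<'E'
from h import *
K,o,A=cal("wrist"); p,d=manip.read_camera("wrist"); Q=incad(cloud("wrist",d)); h=cv2.cvtColor(p,cv2.COLOR_RGB2HSV)
m=(d>0)&(h[...,0]>30)&(h[...,0]<75)&(h[...,2]>170)&(h[...,1]>25)&(abs(Q[...,1])<.035)&(Q[...,2]>.05)&(Q[...,2]<.08)&(Q[...,0]>.01)
q=Q[m];print(m.sum(),np.percentile(q,[1,50,99],axis=0))
g=(d>0)&(h[...,0]>45)&(h[...,0]<90)&(h[...,1]>90)&(abs(Q[...,1])<.03)&(Q[...,2]>.045)&(Q[...,2]<.07)&(Q[...,0]<.03)
q=Q[g];print(np.percentile(q,[1,50,99],axis=0),"theta",np.arctan(np.polyfit(q[:,0],q[:,2],1)[0]))
w=(d>0)&(h[...,1]<60)&(h[...,2]>120)&(abs(Q[...,1])<.06)&(Q[...,2]>.056)&(Q[...,2]<.07)&(Q[...,0]>.04); print("lip",np.percentile(Q[w],[1,99],axis=0))
E
```

```text
5986 [[ 1.05574319e-02 -3.43187658e-02  5.50700903e-02]
 [ 3.32934604e-02 -5.50213382e-05  5.85326376e-02]
 [ 5.54231121e-02  3.42902684e-02  6.60928774e-02]]
[[-0.03998522 -0.02936213  0.0534367 ]
 [-0.00175531 -0.00019119  0.05570513]
 [ 0.02939269  0.02938775  0.05806982]] theta 0.031456039670327625
lip [[ 0.04061104 -0.05842022  0.05917478]
 [ 0.08048834  0.05826136  0.0658446 ]]
```

```bash
python3 -c "
from plant import manip; print(manip.job_done())"
```

```text
the job is handed in; nothing more can be done
None
```

The job is handed in: the flap is folded flat (about 0.03–0.04 rad) and slid home to about 22 mm with its edge beneath the lip. It stays shut by itself, the robot is clear, and the caddy shows no visible shift; I did not re-measure the things around it.

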